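Sweep the orange toy wheels through the sorting gate

ROBOT

A 6-joint arm with a two-finger parallel gripper is mounted at the origin on the work surface. World frame = base frame: x ahead of the robot, y to its left, z up, the work surface at z = 0. Lengths are in m, angles in rad, forces in N, time in s.
With the tool pointing down it reaches from about 0.3 to 0.875 m from the base axis. Payload 6.4 kg.
Tool frame: the origin (TCP) lies at the very end of the fingers, on their centre line; the grasp point (between the pads) lies 19 mm behind it (ctrl.tcp_to_grasp is the distance from the TCP to the grasp point, in m); z points along the fingers, y is the direction in which the jaws open and shut (so a half turn about z gives the same grasp; the last joint's range is limited). The gripper opens to 85 mm and grips with 20 to 120 N. Pads are 22 mm wide; open, the fingers measure 114 mm over their backs; the gripper's body (76 mm by 85 mm) begins 54 mm behind the grasp point. The pads swing forward as they close: fully open they stand 13 mm farther back than shut.
Start: joints at [0.954, 0.181, 1.607, -0, 1.354, -0.206], TCP at [0.23, 0.527, 0.231] pointing down, gripper open.
Joint ranges: [-2.99, 2.99], [-0.89, 2.07], [0.3, 2.58], [-1.14, 4.28], [0, 2.63], [-3.12, 3.12]. Speed limits (rad/s): [2.57, 2.57, 3.01, 3.14, 3.14, 3.14].

INTERFACE

Orientations are given as a unit quaternion [w, x, y, z].
In Python, from bench import ctrl gives the robot as it stands. The module is installed in compiled form; this text tells all that it offers.
- The arm moves only by the tool drive_tool, never from a script. Its argument "deltas" is a list of rows, each an object with "slide": the shift along the tool's x, y, z as a fraction of full scale, a list of three; "delta_rot": the turn, a rotation vector about the tool's x, y, z as a fraction of full scale, a list of three; "hand": the opening, from 0 (shut) to 1 (fully open). In form: [{"slide": [tx, ty, tz], "delta_rot": [wx, wy, wz], "hand": hand}, ...]. A call has exactly 5 rows; each row shifts and turns the commanded pose from where the row before left it, along the tool's axes as they then stand; what a row does not reach is not made up. Full scale, the value 1, is 50 mm for a shift and 180 degrees for a turn. A row lasts 1/8 s, in which the tool goes at most 62.5 mm and 10.7 degrees, less where a joint would pass 70% of its speed; a pose out of reach is approached as far as the arm can. A call with a number of a shift or a turn outside -1 to 1 is refused whole. A call with a gripper value outside its range is refused whole. The fingers move at their own pace and stop on an object; the grip force is fixed at half the most. Time passes only in rows, so rows that do not move let the fingers close, or fill a call up. It gives the time, the measured TCP pose, the force and the opening at its end, in the units of the state.
- ctrl.get_obs(): the state, without advancing time (a new reading comes with each control period).
- ctrl.camera(name): name is "side" or "top"; returns a dict with "frame" (384x512x3 uint8, red, green, blue), "mtx" (3x3 intrinsics, pixels), "R" (3x3) and "t" (3): a world point X has camera coordinates R X + t. Camera axes: x right, y down, z forward; pixel columns grow to the right and rows downward; lengths in m; the calibration is good to about 2 mm. A picture is of the moment at which its call begins. There is no depth.
- ctrl.hand_in(): hands the job in, once; it reports no verdict.
The state is a dict: "time_s": time; "q": joint angles; "dq": joint speeds; "joint_efforts": joint torques, N m; "eef_pos": TCP position; "eef_rot": TCP orientation; "wrist_force": force on the tool from outside, world axes, zero at the start; "torque": the same for the moment, N m; "opening": opening from 0.0 (shut) to 1.0 (fully open).
Only numpy, scipy, OpenCV 4.12 (cv2) and the standard library are available. Lean on these libraries where they do the work, as an engineer would, in place of code of your own. Each camera call takes 0.05 s, during which the arm holds its last target.

TASK

Sweep the two orange-hubbed wheels across the sorting deck with the fingertips, one at a time, through the narrow gate so that each drops into the bin behind it; either may go first. Only push them along the deck, never pick them up, leave the blue-hubbed wheel where it lies, and do not disturb the other things around.

Things in the scene. Friction and masses are not known exactly. Their poses are not given: they have to be found in the camera images.
- station: Fixed sorting station. Origin at table height, x along the deck to the gate, y left, z up. Flat pale wooden deck at z = 70 mm, x = -165 to +70, y = -180 to +180 mm. Blue side rims at y = +-182, 8 mm above the deck; none at the robot's end. Wheels start at x = -85 to -35, y = -100 to +100 mm in three places (middle one farther back), any wheel in any place.
- gate (a point): Middle of the gate opening at deck height (station x = 66, y = 0, z = 70 mm). Yellow gate wall at x = 65 to 70 mm, 22 mm above the deck; opening 52 mm clear between two green round posts, 8 mm thick, 24 mm high, open above. Only one wheel passes at a time.
- bin (a point): Centre of the blue bin's yellow floor, 5 mm above the table (station x = 107.5, y = 0). Inside: x = 70 to 145, y = -60 to +60 mm; rim at z = 74 mm. The deck ends at x = 70 mm, just past the gate; a wheel tips in by itself once its centre is several mm past that edge.
- wheel_a: Toy wheel, to be swept: 40 mm across, 18 mm thick, about 30 g, black tyre with a 29 mm hub disc, orange, on both faces, lying flat on the sorting deck. Origin: centre of its underside as it lies at the start; z up its axis.
- wheel_b: Toy wheel, to be swept: 40 mm across, 18 mm thick, about 30 g, black tyre with a 29 mm hub disc, orange, on both faces, lying flat on the sorting deck. Origin: centre of its underside as it lies at the start; z up its axis.
- wheel_a_mid (a point): Centre of wheel_a (9 mm above its underside).
- wheel_b_mid (a point): Centre of wheel_b (9 mm above its underside).
- wheel_blue: Toy wheel, to be left alone: 40 mm across, 18 mm thick, about 30 g, black tyre with a 29 mm hub disc, blue, on both faces, lying flat on the sorting deck. Origin: centre of its underside as it lies at the start; z up its axis.
- axle: Grey axle stub standing loose on the deck near its right rim (station x about 30, y about -140 mm): foot 26 mm across and 8 mm high, pin 10 mm across, 38 mm tall in all. Origin: centre of its underside. To be left alone.
- bottle: Red drinks bottle, 64 mm across, 190 mm tall, standing loose on the table to the right of the station. Origin: centre of its underside. To be left alone.
- cup: White plastic cup, 84 mm across the rim, 110 mm tall, standing loose on the table to the left. Origin: centre of its underside. To be left alone.
- mouse: Black computer mouse, 105 x 60 x 32 mm, loose on the table to the left. Origin: centre of its underside. To be left alone.
- gear: Yellow toy gear, 60 mm across, 12 mm thick, lying loose on the table to the right. Origin: centre of its underside. To be left alone.
Mind the look-alikes: they are no part of the job. What is shaped like the wheel_b but green is not meant.

How it is judged:
By the outcome, as a careful person would: the job done as asked, in the order asked, and still so for the second after the job is handed in, with the robot touching nothing.
It also fails if it takes over 58 s, if anything falls off the work surface, if the arm or the gripper's body presses on something with over 40 N, if the wrist force passes 120 N, or if a joint passes its speed limit or range.

## Working session

There is one attempt and no reset: what is moved stays moved. The work goes in short steps, Python scripts to look and compute and a tool call to move; the robot and the scene stay as the last step left them, time stands still between calls to the robot, and variables do not carry over. Pictures are saved under pics/ and viewed, and the job is handed in when it is done.

Besides the shell and the picture viewer there is one more tool, called after "Request:" as name(argument=value, ...), one argument or row to a line, values as JSON. drive_tool: Moves the arm, as the interface text tells. Its arguments: {"type":"object","properties":{"deltas":{"type":"array","items":{"type":"object","properties":{"slide":{"type":"array","items":{"type":"number"}},"delta_rot":{"type":"array","items":{"type":"number"}},"hand":{"type":"number"}}}}},"required":["deltas"]}

```bash
mkdir -p pics; cat > h.py <<'E'
import numpy as np,cv2
from bench import ctrl
def snap(n,f):
    c=ctrl.camera(n); np.savez('pics/'+f+'.npz',**c); cv2.imwrite('pics/'+f+'.png',c['frame'][:,:,::-1]); return c
def back(c,u,v,z):
    M,R,t=map(np.array,(c['mtx'],c['R'],c['t'])); C=-R.T@t; d=R.T@np.linalg.solve(M,[u,v,1]); return C+d*(z-C[2])/d[2]
def proj(c,X):
    p=c['mtx']@(c['R']@np.array(X)+np.ravel(c['t'])); return p[:2]/p[2]
E
python3 - <<'E'
from h import *
for n in('top','side'):
    c=snap(n,n+'0'); print(n,-c['R'].T@np.ravel(c['t']))
print(ctrl.get_obs())
E
```

```text
top [ 0.30651088 -0.00538037  1.45879924]
side [0.40983418 0.67548804 0.82175324]
{'time_s': 0.1, 'q': array([ 9.53694593e-01,  1.81437079e-01,  1.60792712e+00, -2.93699833e-05,
        1.35379470e+00, -2.06284205e-01]), 'dq': array([-0.0001923 , -0.00284217, -0.00429867, -0.00217343,  0.00029011,
        0.001976  ]), 'joint_efforts': array([ 7.40842370e-04, -4.45880520e+01, -3.52237630e+01, -2.11031629e-04,
        4.19268559e-03, -1.06304537e-05]), 'eef_pos': array([0.22931782, 0.52674413, 0.23048169]), 'eef_rot': array([-3.00233614e-04,  2.03964180e-01,  9.78978039e-01, -7.23422092e-04]), 'wrist_force': array([-0.16511829,  0.31099464,  0.55936808]), 'torque': array([-0.01314302, -0.01487057,  0.04252266]), 'opening': 1.0057851280054482}
```

View pics/top0.png

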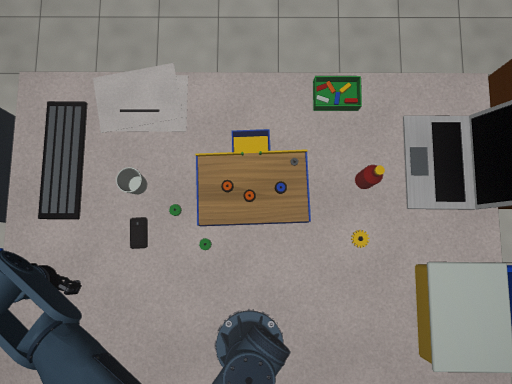

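View pics/side0.png

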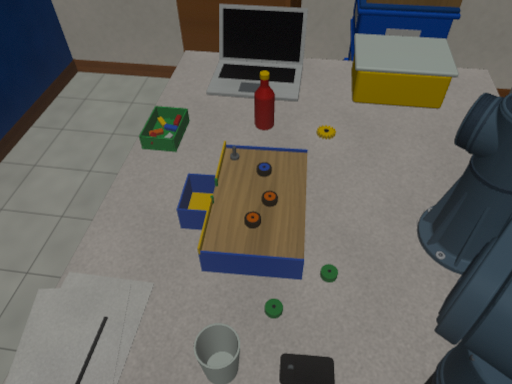

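The top view shows orange wheels at about (227,186) and (250,196), blue at (281,187), and the gate at about (256,152). I'll enlarge it.

```bash
python3 - <<'E'
from h import *
a=cv2.imread('pics/top0.png')[120:235,185:320]; cv2.imwrite('pics/t0z.png',cv2.resize(a,None,fx=5.5,fy=5.2,interpolation=cv2.INTER_CUBIC)[:598])
a=cv2.imread('pics/side0.png')[135:285,170:320]; cv2.imwrite('pics/s0z.png',cv2.resize(a,None,fx=4,fy=4,interpolation=cv2.INTER_CUBIC))
# centroids
for n in('top','side'):
    c=dict(np.load(f'pics/{n}0.npz')); f=c['frame']; h=cv2.cvtColor(f,cv2.COLOR_RGB2HSV)
    for nm,lo,hi in(('or',(3,190,150),(14,255,255)),('bl',(105,100,60),(125,255,255)),('gn',(45,90,40),(80,255,255)),('ye',(22,150,120),(32,255,255))):
        m=cv2.inRange(h,lo,hi); k,l,s,ce=cv2.connectedComponentsWithStats(m)
        for i in range(1,k):
            if s[i,4]>3 and (185<ce[i][0]<320 and 120<ce[i][1]<285): print(n,nm,ce[i].round(1),s[i].tolist(),back(c,*ce[i],.088).round(4))
E
```

```text
top or [227.  185.4] [224, 182, 8, 8, 42] [0.5194 0.0781 0.088 ]
top or [249.2 194.8] [246, 191, 8, 8, 40] [0.4886 0.0051 0.088 ]
top bl [251.9 134.5] [232, 129, 38, 23, 239] [ 0.6913 -0.0024  0.088 ]
top bl [307.6 186.8] [305, 152, 6, 69, 112] [ 0.5161 -0.1854  0.088 ]
top bl [196.9 188.1] [196, 156, 3, 69, 111] [0.5098 0.1769 0.088 ]
top bl [280.3 186.8] [276, 183, 10, 9, 66] [ 0.5156 -0.0964  0.088 ]
top bl [273.5 223. ] [271, 223, 6, 1, 6] [ 0.3973 -0.0739  0.088 ]
top bl [216.5 225. ] [214, 225, 6, 1, 6] [0.3894 0.1102 0.088 ]
top bl [245.5 224. ] [243, 224, 6, 1, 6] [0.3934 0.0165 0.088 ]
top gn [259.7 152.5] [259, 151, 2, 4, 6] [ 0.6301 -0.0284  0.088 ]
top gn [241.6 153.2] [241, 152, 2, 3, 5] [0.6274 0.0314 0.088 ]
top gn [204.7 243.9] [200, 239, 11, 11, 98] [0.3284 0.1469 0.088 ]
top ye [250.3 145.6] [195, 136, 112, 19, 669] [0.6534 0.0028 0.088 ]
side bl [267.5 148.2] [226, 145, 81, 7, 193] [ 0.5139 -0.1744  0.088 ]
side bl [263.9 166.5] [259, 163, 11, 8, 73] [ 0.5136 -0.0997  0.088 ]
side bl [193.7 199.7] [177, 174, 38, 55, 1127] [0.6679 0.0409 0.088 ]
side bl [251.5 264.5] [199, 251, 105, 28, 2040] [0.4988 0.2053 0.088 ]
side gn [216.  181.7] [215, 178, 3, 8, 20] [ 0.6272 -0.0271  0.088 ]
side gn [211.6 196.8] [211, 196, 2, 3, 5] [0.6266 0.0256 0.088 ]
side ye [220.1 159. ] [216, 141, 10, 37, 52] [ 0.6347 -0.113   0.088 ]
side ye [200.4 205.8] [188, 193, 25, 56, 398] [0.647  0.0582 0.088 ]
```

View pics/t0z.png

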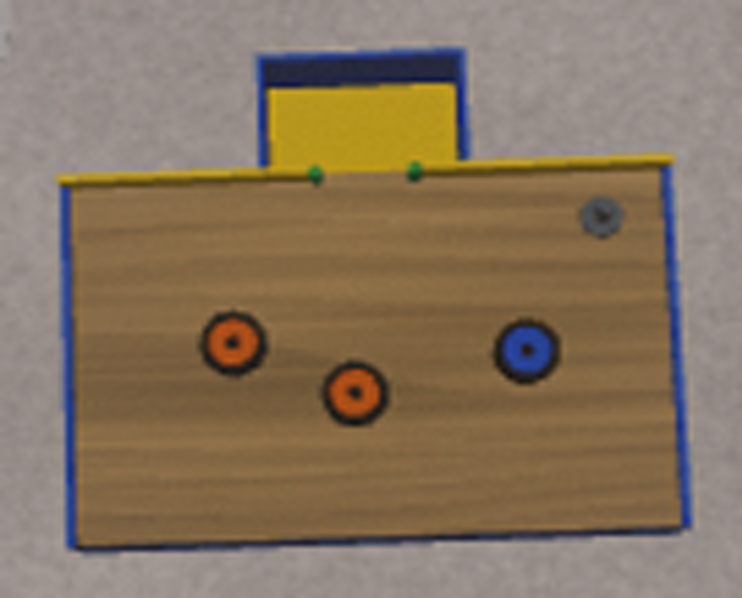

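View pics/s0z.png

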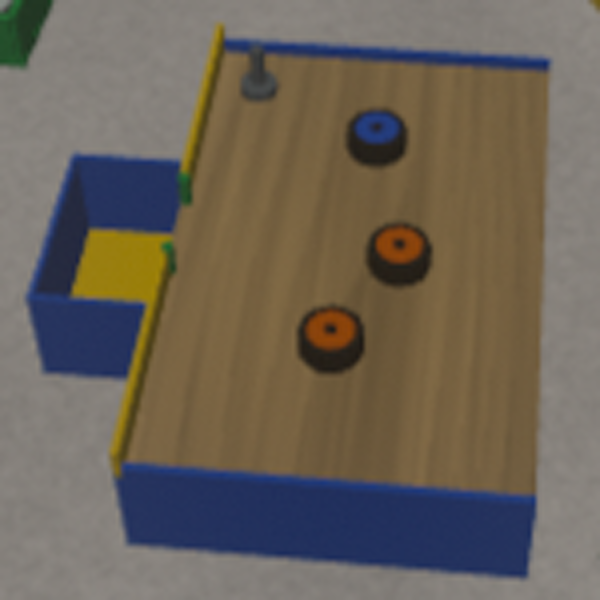

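```bash
cat > st.py <<'E'
from h import *
from scipy.optimize import least_squares
T=dict(np.load('pics/top0.npz'));S=dict(np.load('pics/side0.npz'))
obs=[(T,(66,30,94),(242.0,153.3)),(T,(66,-30,94),(260.0,152.6)),(T,(-165,186,78),(197.9,225)),(T,(-165,-186,78),(310,221)),
(S,(-165,186,78),(303.4,258)),(S,(-165,-186,78),(307,150.2)),(S,(66,-30,94),(215.8,178.5)),(S,(66,30,94),(211.8,195.5))]
def w(p,X):
    X=np.array(X,float)/1000;c,s=np.cos(p[2]),np.sin(p[2]);return np.array([p[0]+c*X[0]-s*X[1],p[1]+s*X[0]+c*X[1],X[2]])
def inv(p,X):
    c,s=np.cos(p[2]),np.sin(p[2]);d=np.array(X[:2])-p[:2];return np.array([c*d[0]+s*d[1],-s*d[0]+c*d[1]])*1000
E
python3 - <<'E'
from st import *
r=least_squares(lambda p:np.concatenate([proj(c,w(p,X))-np.array(o) for c,X,o in obs]),[.56,0,0],loss='soft_l1')
p=r.x;print(p.round(4),r.fun.round(1).reshape(-1,2).tolist());np.save('p.npy',p)
print('gate',w(p,(66,0,70)),'deck rear',w(p,(-165,0,70)))
for n,t,s in(('left',(227,185.4),(330/4+170-.4,329/4+135-.4)),('mid',(249.2,194.8),(400/4+170-.4,244/4+135-.4)),('blue',(280.3,186.8),(263.9,166.7))):
    a,b=back(T,*t,.088),back(S,*s,.088);print(n,a.round(4),b.round(4),inv(p,a).round(1),inv(p,b).round(1))
E
```

```text
[ 0.5617 -0.0047  0.0429] [[0.5, -0.2], [0.7, -0.2], [-0.7, 0.2], [1.4, 0.2], [0.4, 2.9], [0.2, -1.3], [-0.3, 0.2], [-0.6, 0.4]]
gate [ 0.62768271 -0.00183925  0.07      ] deck rear [ 0.39689491 -0.01173835  0.07      ]
left [0.5192 0.0782 0.088 ] [0.5179 0.0751 0.088 ] [-38.9  84.6] [-40.4  81.6]
mid [0.4886 0.0052 0.088 ] [0.4856 0.002  0.088 ] [-72.6  13. ] [-75.8   9.9]
blue [ 0.5157 -0.0963  0.088 ] [ 0.5136 -0.099   0.088 ] [-49.9 -89.5] [-52.2 -92.2]
```

```bash
cat > plan.py <<'E'
from st import *
from scipy.spatial.transform import Rotation as Ro
p=np.load('p.npy')
def plan(tgt,ang=None,rows=5,step=50,st=True):
    """tgt station mm (x,y,z); ang= station heading of push (tool -x), deg"""
    o=ctrl.get_obs();P=o['eef_pos'];q=o['eef_rot'];R=Ro.from_quat([q[1],q[2],q[3],q[0]]).as_matrix()
    print('t',round(o['time_s'],2),'st',inv(p,P).round(1),'z',round(P[2]*1000,1),'F',o['wrist_force'].round(1),'open',round(o['opening'],3),
     'head',round(np.degrees(np.arctan2(-R[1,0],-R[0,0])-p[2]),2),'tilt',R[2].round(4))
    if tgt is None:return
    X=w(p,tgt);
    Rt=R
    if ang is not None:
        a=np.radians(ang)+p[2];x=np.array([-np.cos(a),-np.sin(a),0]);z=np.array([0,0,-1.]);Rt=np.c_[x,np.cross(z,x),z]
    rv=Ro.from_matrix(R.T@Rt).as_rotvec();n=max(int(np.ceil(np.linalg.norm(X-P)*1000/step)),int(np.ceil(np.degrees(np.linalg.norm(rv))/9)),1)
    n=int(np.ceil(n/5)*5) if rows is None else rows
    d=(X-P)/n; Rc=R
    print('n',n,'dist',np.linalg.norm(X-P)*1000)
    for i in range(n):
        print((Rc.T@d/.05).round(3).tolist(),(rv/n/np.pi).round(4).tolist()); Rc=Rc@Ro.from_rotvec(rv/n).as_matrix()
E
python3 -c "
from plan import *
plan((-122,11.5,130),0,rows=None,step=45)"
```

```text
t 0.1 st [-309.3  545.2] z 230.5 F [-0.2  0.3  0.6] open 1.006 head -25.99 tilt [ 3.0e-04 -1.5e-03 -1.0e+00]
n 15 dist 574.4547588171376
[-0.536, -0.53, 0.135] [-0.0, -0.0, -0.0096]
[-0.52, -0.546, 0.135] [-0.0, -0.0, -0.0096]
[-0.503, -0.561, 0.135] [-0.0, -0.0, -0.0096]
[-0.486, -0.576, 0.135] [-0.0, -0.0, -0.0096]
[-0.469, -0.591, 0.135] [-0.0, -0.0, -0.0096]
[-0.45, -0.605, 0.134] [-0.0, -0.0, -0.0096]
[-0.432, -0.618, 0.134] [-0.0, -0.0, -0.0096]
[-0.413, -0.631, 0.134] [-0.0, -0.0, -0.0096]
[-0.394, -0.643, 0.134] [-0.0, -0.0, -0.0096]
[-0.374, -0.655, 0.134] [-0.0, -0.0, -0.0096]
[-0.354, -0.666, 0.134] [-0.0, -0.0, -0.0096]
[-0.334, -0.676, 0.134] [-0.0, -0.0, -0.0096]
[-0.313, -0.686, 0.134] [-0.0, -0.0, -0.0096]
[-0.292, -0.695, 0.134] [-0.0, -0.0, -0.0096]
[-0.271, -0.704, 0.134] [-0.0, -0.0, -0.0096]
```

Request:
drive_tool(
  deltas=[
    {"slide":[-0.53,-0.53,0.13],"delta_rot":[0,0,-0.01],"hand":0.2},
    {"slide":[-0.52,-0.55,0.13],"delta_rot":[0,0,-0.01],"hand":0.2},
    {"slide":[-0.5,-0.56,0.13],"delta_rot":[0,0,-0.01],"hand":0.2},
    {"slide":[-0.49,-0.58,0.13],"delta_rot":[0,0,-0.01],"hand":0.2},
    {"slide":[-0.47,-0.59,0.13],"delta_rot":[0,0,-0.01],"hand":0.2},
  ],
)

```text
time_s: 0.72
eef_pos: [0.2998, 0.3509, 0.1983]
eef_rot: [-0.0, 0.126, 0.992, -0.0]
wrist_force: [0.6, 0.0, 0.2]
opening: 0.2
```

Request:
drive_tool(
  deltas=[
    {"slide":[-0.45,-0.61,0.13],"delta_rot":[0,0,-0.01],"hand":0.2},
    {"slide":[-0.43,-0.62,0.13],"delta_rot":[0,0,-0.01],"hand":0.2},
    {"slide":[-0.41,-0.63,0.13],"delta_rot":[0,0,-0.01],"hand":0.2},
    {"slide":[-0.39,-0.64,0.13],"delta_rot":[0,0,-0.01],"hand":0.2},
    {"slide":[-0.37,-0.66,0.13],"delta_rot":[0,0,-0.01],"hand":0.2},
  ],
)

```text
time_s: 1.35
eef_pos: [0.3706, 0.1763, 0.1659]
eef_rot: [-0.0, 0.048, 0.999, -0.0]
wrist_force: [0.7, 1.0, -0.2]
opening: 0.2
```

```bash
python3 -c "
from plan import *
plan((-122,11.5,130),0,rows=5)"
```

```text
t 1.35 st [-183.3  189. ] z 165.9 F [ 0.7  1.  -0.2] open 0.2 head -7.93 tilt [ 2.e-04 -0.e+00 -1.e+00]
n 5 dist 191.14831570664862
[-0.341, -0.669, 0.144] [-0.0, -0.0, -0.0088]
[-0.322, -0.678, 0.144] [-0.0, -0.0, -0.0088]
[-0.303, -0.687, 0.144] [-0.0, -0.0, -0.0088]
[-0.284, -0.695, 0.144] [-0.0, -0.0, -0.0088]
[-0.265, -0.703, 0.144] [-0.0, -0.0, -0.0088]
```

Request:
drive_tool(
  deltas=[
    {"slide":[-0.34,-0.67,0.14],"delta_rot":[0,0,-0.0088],"hand":0.2},
    {"slide":[-0.32,-0.68,0.14],"delta_rot":[0,0,-0.0088],"hand":0.2},
    {"slide":[-0.3,-0.69,0.14],"delta_rot":[0,0,-0.0088],"hand":0.2},
    {"slide":[-0.28,-0.7,0.14],"delta_rot":[0,0,-0.0088],"hand":0.2},
    {"slide":[-0.27,-0.7,0.14],"delta_rot":[0,0,-0.0088],"hand":0.2},
  ],
)

```text
time_s: 1.98
eef_pos: [0.4389, 0.0012, 0.1309]
eef_rot: [-0.0, -0.021, 1.0, 0.0]
wrist_force: [0.2, 0.6, -0.1]
opening: 0.201
```

```bash
python3 -c "
from plan import *
plan((-122,11.5,77),0,rows=5)
c=snap('side','s1'); a=c['frame'][100:270,190:400,::-1]; cv2.imwrite('pics/s1z.png',cv2.resize(a,None,fx=3.5,fy=3.5,interpolation=cv2.INTER_CUBIC))"
```

```text
t 1.98 st [-122.5   11.1] z 130.9 F [ 0.2  0.6 -0.1] open 0.201 head -0.03 tilt [ 3.e-04  2.e-04 -1.e+00]
n 5 dist 53.877205761060075
[-0.002, 0.002, 0.215] [0.0, -0.0, -0.0]
[-0.002, 0.002, 0.215] [0.0, -0.0, -0.0]
[-0.002, 0.002, 0.215] [0.0, -0.0, -0.0]
[-0.002, 0.002, 0.215] [0.0, -0.0, -0.0]
[-0.002, 0.002, 0.215] [0.0, -0.0, -0.0]
```

View pics/s1z.png

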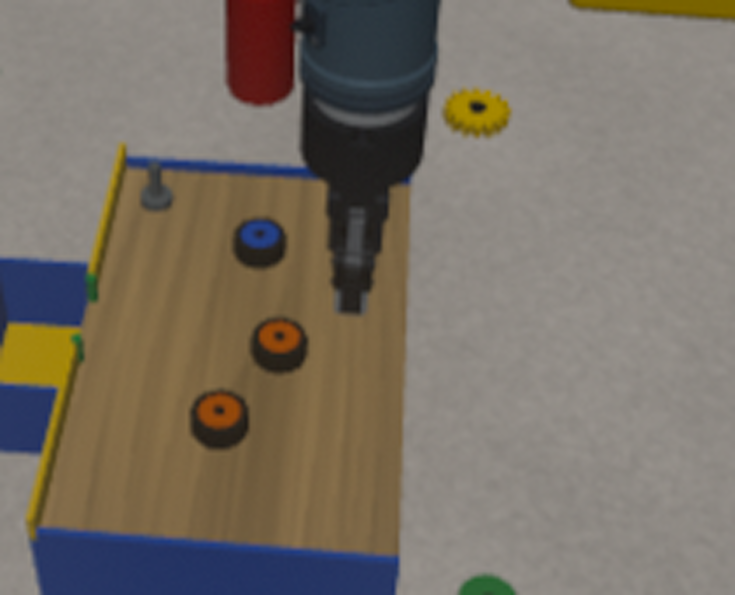

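The fingers hang clear behind the middle orange wheel, which is at (280,345) in this crop. I'll go down next.

Request:
drive_tool(
  deltas=[
    {"slide":[0,0,0.22],"delta_rot":[0,0,0],"hand":0.2},
    {"slide":[0,0,0.22],"delta_rot":[0,0,0],"hand":0.2},
    {"slide":[0,0,0.22],"delta_rot":[0,0,0],"hand":0.2},
    {"slide":[0,0,0.22],"delta_rot":[0,0,0],"hand":0.2},
    {"slide":[0,0,0.2],"delta_rot":[0,0,0],"hand":0.2},
  ],
)

```text
time_s: 2.65
eef_pos: [0.4386, 0.0028, 0.0765]
eef_rot: [-0.0, -0.021, 1.0, 0.0]
wrist_force: [0.2, -0.1, -0.3]
opening: 0.201
```

```bash
python3 -c "
from plan import *
plan((-104,11.0,77),0,rows=5)
for n in ('side','top'):
  c=snap(n,n+'2'); a=c['frame'][130:270,180:340,::-1]; cv2.imwrite('pics/%s2z.png'%n,cv2.resize(a,None,fx=4,fy=4,interpolation=cv2.INTER_CUBIC))"
```

```text
t 2.65 st [-122.7   12.7] z 76.5 F [ 0.2 -0.1 -0.3] open 0.201 head -0.03 tilt [ 4.e-04  1.e-04 -1.e+00]
n 5 dist 18.780754497000594
[-0.075, -0.007, -0.002] [0.0, -0.0, -0.0]
[-0.075, -0.007, -0.002] [0.0, -0.0, -0.0]
[-0.075, -0.007, -0.002] [0.0, -0.0, -0.0]
[-0.075, -0.007, -0.002] [0.0, -0.0, -0.0]
[-0.075, -0.007, -0.002] [0.0, -0.0, -0.0]
```

View pics/side2z.png

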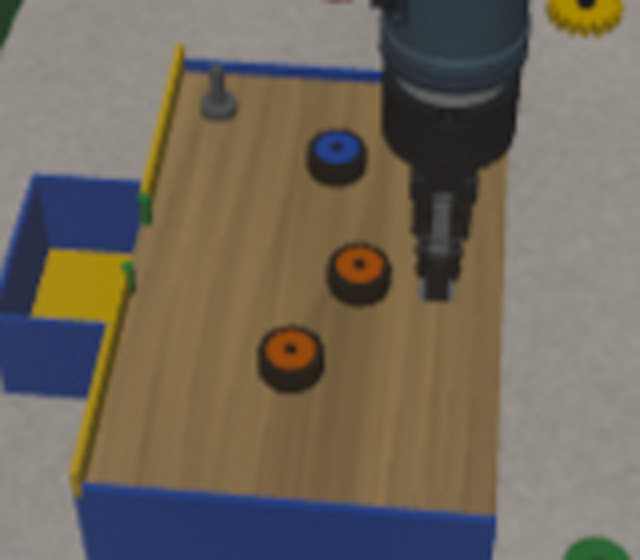

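View pics/top2z.png

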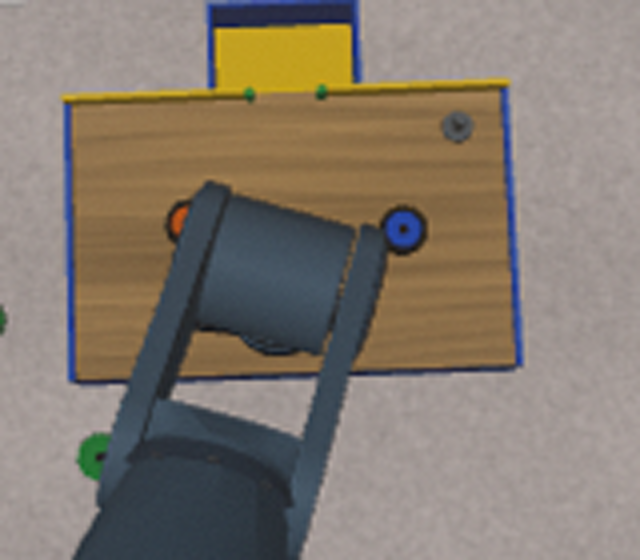

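```bash
python3 -c "
from plan import *
S2=dict(np.load('pics/side2.npz'))
for dx in(-11,11):
  for dy in (0,8.5,20,23):
    print(dx,dy,(proj(S2,w(p,(-122.7+dx,12.7+dy,76.5)))-[180,130])*4)
"
```

```text
-11 0 [451.37842616 284.86109143]
-11 8.5 [450.77072933 295.12056928]
-11 20 [449.93724617 309.19189833]
-11 23 [449.71764376 312.89934904]
11 0 [415.74276689 282.34704063]
11 8.5 [414.92991734 292.57354384]
11 20 [413.81508548 306.59930235]
11 23 [413.52135985 310.29468006]
```

Request:
drive_tool(
  deltas=[
    {"slide":[-0.1,-0.01,0],"delta_rot":[0,0,0],"hand":0.2},
    {"slide":[-0.12,-0.01,0],"delta_rot":[0,0,0],"hand":0.2},
    {"slide":[-0.14,-0.01,0],"delta_rot":[0,0,0],"hand":0.2},
    {"slide":[-0.2,-0.02,0],"delta_rot":[0,0,0],"hand":0.2},
    {"slide":[-0.2,-0.02,0],"delta_rot":[0,0,0],"hand":0.2},
  ],
)

```text
time_s: 3.38
eef_pos: [0.4779, 0.0003, 0.0774]
eef_rot: [0.0, -0.021, 1.0, -0.0]
wrist_force: [-0.3, -0.1, 0.6]
opening: 0.201
```

```bash
python3 -c "
from plan import *
plan((-22,4.0,77),0,rows=5)
for n in ('side',):
  c=snap(n,n+'3'); a=c['frame'][130:270,180:340,::-1]; cv2.imwrite('pics/%s3z.png'%n,cv2.resize(a,None,fx=4,fy=4,interpolation=cv2.INTER_CUBIC))"
```

```text
t 3.38 st [-83.6   8.6] z 77.4 F [-0.3 -0.1  0.6] open 0.201 head -0.08 tilt [-3.e-04 -1.e-04 -1.e+00]
n 5 dist 61.76077892750488
[-0.246, -0.018, 0.002] [-0.0, 0.0, -0.0001]
[-0.246, -0.018, 0.002] [-0.0, 0.0, -0.0001]
[-0.246, -0.018, 0.002] [-0.0, 0.0, -0.0001]
[-0.246, -0.018, 0.002] [-0.0, 0.0, -0.0001]
[-0.246, -0.018, 0.002] [-0.0, 0.0, -0.0001]
```

View pics/side3z.png

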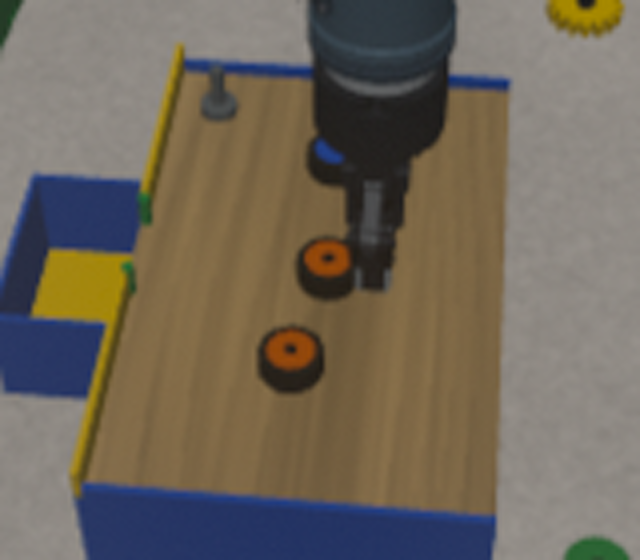

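```bash
python3 -c "
from plan import *
print(inv(p,back(S,180+327/4,130+258/4,.088)))"
```

```text
[-56.14136028   8.06580859]
```

The wheel is at station (-56, 8), nested on the fingers, so I'll keep pushing.

Request:
drive_tool(
  deltas=[
    {"slide":[-0.25,-0.02,0],"delta_rot":[0,0,0],"hand":0.2},
    {"slide":[-0.25,-0.02,0],"delta_rot":[0,0,0],"hand":0.2},
    {"slide":[-0.25,-0.02,0],"delta_rot":[0,0,0],"hand":0.2},
    {"slide":[-0.25,-0.02,0],"delta_rot":[0,0,0],"hand":0.2},
    {"slide":[-0.25,-0.02,0],"delta_rot":[0,0,0],"hand":0.2},
  ],
)

```text
time_s: 4.05
eef_pos: [0.5405, -0.002, 0.0772]
eef_rot: [-0.0, -0.021, 1.0, 0.0]
wrist_force: [-1.8, 0.3, 0.2]
opening: 0.201
```

```bash
cat > look.py <<'E'
from plan import *
import sys
def look(i,tg=None,ang=0):
  plan(tg,ang)
  c=snap('side','side%d'%i); a=c['frame'][130:270,170:330,::-1]; cv2.imwrite('pics/side%dz.png'%i,cv2.resize(a,None,fx=4,fy=4,interpolation=cv2.INTER_CUBIC))
def pt(u,v,z=.088): 
  X=back(S,170+u/4,130+v/4,z); print(inv(p,X).round(1))
E
python3 -c "
from look import *
look(4,(32,0,77))"
```

```text
t 4.05 st [-21.1   3.6] z 77.2 F [-1.8  0.3  0.2] open 0.201 head -0.07 tilt [ 1.e-04  1.e-04 -1.e+00]
n 5 dist 53.26661957259002
[-0.213, -0.014, 0.001] [0.0, -0.0, -0.0001]
[-0.213, -0.014, 0.001] [0.0, -0.0, -0.0001]
[-0.213, -0.014, 0.001] [0.0, -0.0, -0.0001]
[-0.213, -0.014, 0.001] [0.0, -0.0, -0.0001]
[-0.213, -0.014, 0.001] [0.0, -0.0, -0.0001]
```

View pics/side4z.png

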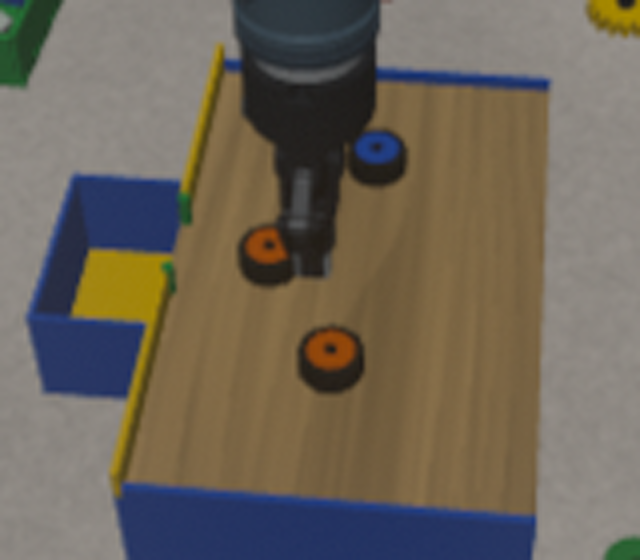

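```bash
python3 -c "
from look import *
pt(268,245);pt(185,196,.094);pt(168,264,.094)"
```

```text
[6.3 2.9]
[ 63.9 -29.1]
[64.1 30.1]
```

Request:
drive_tool(
  deltas=[
    {"slide":[-0.2,-0.02,0],"delta_rot":[0,0,0],"hand":0.2},
    {"slide":[-0.2,-0.02,0],"delta_rot":[0,0,0],"hand":0.2},
    {"slide":[-0.2,-0.02,0],"delta_rot":[0,0,0],"hand":0.2},
    {"slide":[-0.2,-0.01,0],"delta_rot":[0,0,0],"hand":0.2},
    {"slide":[-0.2,0,0],"delta_rot":[0,0,0],"hand":0.2},
  ],
)

```text
time_s: 4.72
eef_pos: [0.5904, -0.0034, 0.0773]
eef_rot: [-0.0, -0.021, 1.0, 0.0]
wrist_force: [-0.2, 0.4, -0.9]
opening: 0.198
```

```bash
python3 -c "
from look import *
look(5,(54,0.5,77))"
```

```text
t 4.72 st [28.7  0. ] z 77.3 F [-0.2  0.4 -0.9] open 0.198 head -0.08 tilt [ 0.  0. -1.]
n 5 dist 25.352708514870802
[-0.101, 0.002, 0.001] [0.0, -0.0, -0.0001]
[-0.101, 0.002, 0.001] [0.0, -0.0, -0.0001]
[-0.101, 0.002, 0.001] [0.0, -0.0, -0.0001]
[-0.101, 0.002, 0.001] [0.0, -0.0, -0.0001]
[-0.101, 0.002, 0.001] [0.0, -0.0, -0.0001]
```

View pics/side5z.png

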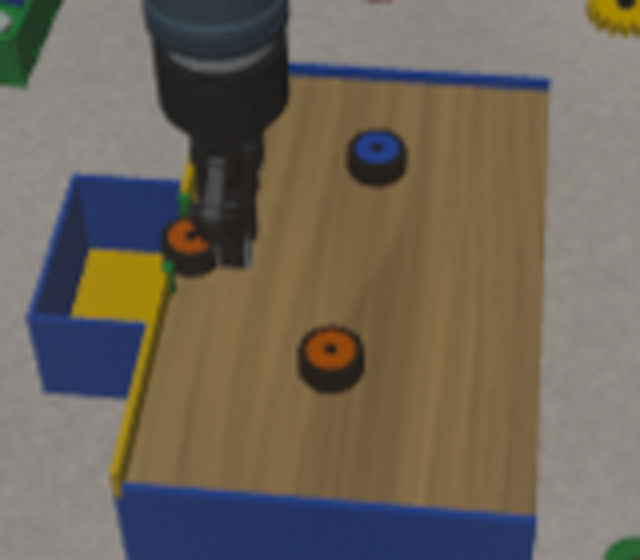

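The wheel is at about (187,238), lined up between the posts. I'll push it through.

Request:
drive_tool(
  deltas=[
    {"slide":[-0.1,0,0],"delta_rot":[0,0,0],"hand":0.2},
    {"slide":[-0.1,0,0],"delta_rot":[0,0,0],"hand":0.2},
    {"slide":[-0.1,0,0],"delta_rot":[0,0,0],"hand":0.2},
    {"slide":[-0.1,0,0],"delta_rot":[0,0,0],"hand":0.2},
    {"slide":[-0.1,0,0],"delta_rot":[0,0,0],"hand":0.2},
  ],
)

```text
time_s: 5.4
eef_pos: [0.615, -0.0024, 0.0773]
eef_rot: [0.0, -0.021, 1.0, -0.0]
wrist_force: [0.5, -0.1, 0.7]
opening: 0.203
```

```bash
python3 -c "
from look import *
look(6,(54,0.5,77))"
```

```text
t 5.4 st [53.3  0. ] z 77.3 F [ 0.5 -0.1  0.7] open 0.203 head -0.08 tilt [-1.e-04 -1.e-04 -1.e+00]
n 5 dist 0.8724025948194734
[-0.003, 0.002, 0.001] [-0.0, 0.0, -0.0001]
[-0.003, 0.002, 0.001] [-0.0, 0.0, -0.0001]
[-0.003, 0.002, 0.001] [-0.0, 0.0, -0.0001]
[-0.003, 0.002, 0.001] [-0.0, 0.0, -0.0001]
[-0.003, 0.002, 0.001] [-0.0, 0.0, -0.0001]
```

View pics/side6z.png

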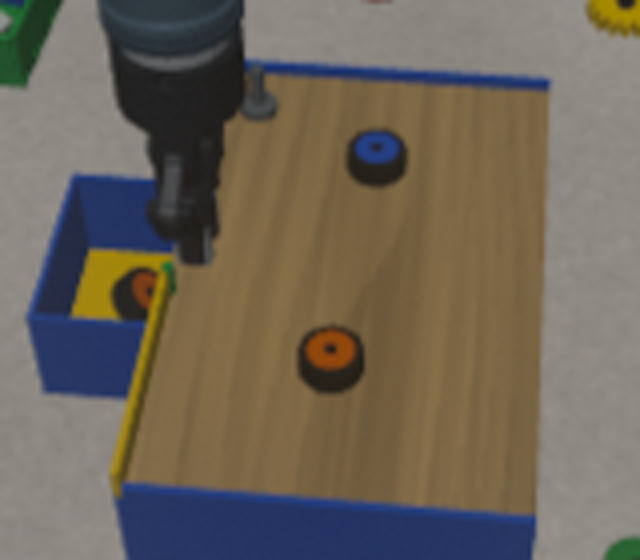

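The first wheel fell into the bin and shows at (140,290). I'll back off and move around behind the left wheel.

Request:
drive_tool(
  deltas=[
    {"slide":[0.4,0,0],"delta_rot":[0,0,0],"hand":0.2},
    {"slide":[0.3,0,-0.4],"delta_rot":[0,0,0],"hand":0.2},
    {"slide":[0.2,0,-0.5],"delta_rot":[0,0,0.03],"hand":0.2},
    {"slide":[0,0,0],"delta_rot":[0,0,0.05],"hand":0.2},
    {"slide":[0,0,0],"delta_rot":[0,0,0.05],"hand":0.2},
  ],
)

```text
time_s: 6.08
eef_pos: [0.57, -0.0043, 0.123]
eef_rot: [0.001, 0.185, 0.983, -0.0]
wrist_force: [-0.7, 0.1, -0.4]
opening: 0.199
```

```bash
python3 -c "
from look import *
look(7,(-66.5,118,120),-52)"
```

```text
t 6.08 st [8.3 0. ] z 123.0 F [-0.7  0.1 -0.4] open 0.199 head -23.77 tilt [-1.1e-03  2.0e-04 -1.0e+00]
n 5 dist 139.71254947144988
[0.464, 0.311, 0.011] [0.0, 0.0001, 0.0314]
[0.492, 0.264, 0.011] [0.0, 0.0001, 0.0314]
[0.516, 0.215, 0.012] [0.0, 0.0001, 0.0314]
[0.534, 0.163, 0.012] [0.0, 0.0001, 0.0314]
[0.548, 0.109, 0.012] [0.0, 0.0001, 0.0314]
```

View pics/side7z.png

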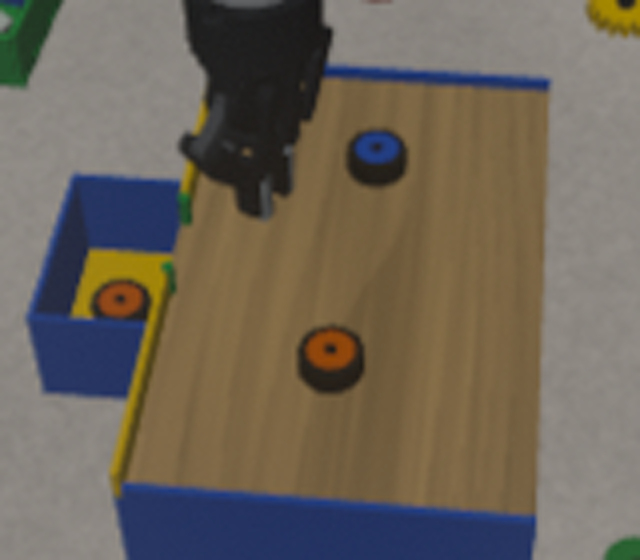

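The first wheel now lies flat in the bin at (120,300).

Request:
drive_tool(
  deltas=[
    {"slide":[0.46,0.31,0],"delta_rot":[0,0,0.031],"hand":0.2},
    {"slide":[0.49,0.26,0],"delta_rot":[0,0,0.031],"hand":0.2},
    {"slide":[0.52,0.22,0],"delta_rot":[0,0,0.031],"hand":0.2},
    {"slide":[0.53,0.16,0],"delta_rot":[0,0,0.031],"hand":0.2},
    {"slide":[0.55,0.11,0],"delta_rot":[0,0,0.031],"hand":0.2},
  ],
)

```text
time_s: 6.75
eef_pos: [0.4888, 0.1103, 0.1223]
eef_rot: [0.0, 0.414, 0.91, 0.0]
wrist_force: [0.1, 0.5, 0.9]
opening: 0.202
```

```bash
python3 -c "
from look import *
look(8,(-66.5,118,77),-52);pt(330,349)"
```

```text
t 6.75 st [-68. 118.] z 122.3 F [0.1 0.5 0.9] open 0.202 head -51.41 tilt [-0.e+00  1.e-04 -1.e+00]
n 5 dist 45.33697468049439
[-0.004, 0.004, 0.181] [0.0, 0.0, 0.0007]
[-0.004, 0.004, 0.181] [0.0, 0.0, 0.0007]
[-0.004, 0.004, 0.181] [0.0, 0.0, 0.0007]
[-0.004, 0.004, 0.181] [0.0, 0.0, 0.0007]
[-0.004, 0.004, 0.181] [0.0, 0.0, 0.0007]
[-41.5  82.7]
```

View pics/side8z.png

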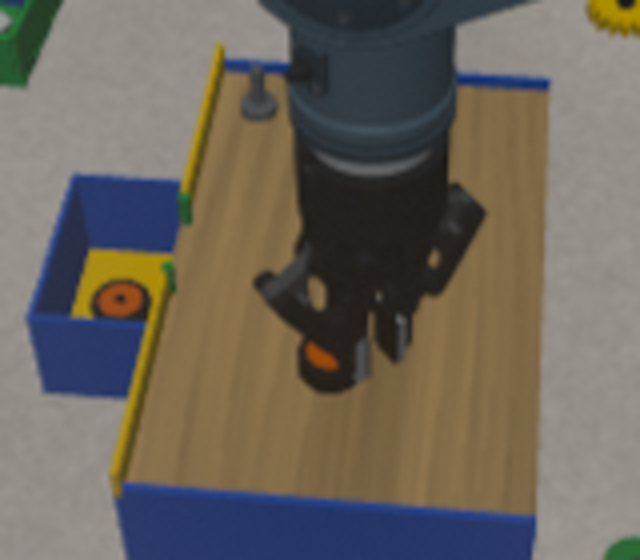

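Request:
drive_tool(
  deltas=[
    {"slide":[0,0,0.18],"delta_rot":[0,0,0],"hand":0.2},
    {"slide":[0,0,0.18],"delta_rot":[0,0,0],"hand":0.2},
    {"slide":[0,0,0.18],"delta_rot":[0,0,0],"hand":0.2},
    {"slide":[0,0,0.18],"delta_rot":[0,0,0],"hand":0.2},
    {"slide":[0,0,0.18],"delta_rot":[0,0,0],"hand":0.2},
  ],
)

```text
time_s: 7.42
eef_pos: [0.4893, 0.1094, 0.0764]
eef_rot: [-0.0, 0.414, 0.91, -0.0]
wrist_force: [0.4, 0.2, -0.8]
opening: 0.202
```

```bash
python3 -c "
from look import *
look(9,(-43,86.5,77),-52)"
```

```text
t 7.42 st [-67.5 117.1] z 76.4 F [ 0.4  0.2 -0.8] open 0.202 head -51.38 tilt [ 3.e-04 -4.e-04 -1.e+00]
n 5 dist 39.17176671571722
[-0.157, 0.0, -0.002] [-0.0, -0.0, 0.0007]
[-0.157, 0.001, -0.002] [-0.0, -0.0, 0.0007]
[-0.157, 0.001, -0.002] [-0.0, -0.0, 0.0007]
[-0.157, 0.001, -0.002] [-0.0, -0.0, 0.0007]
[-0.157, 0.002, -0.002] [-0.0, -0.0, 0.0007]
```

View pics/side9z.png

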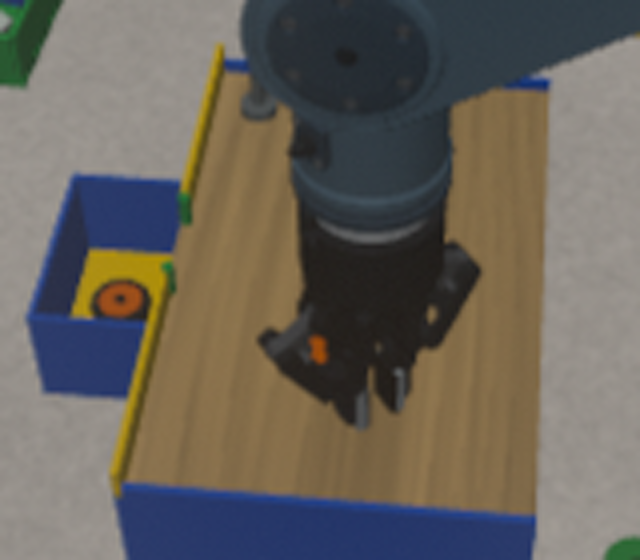

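Request:
drive_tool(
  deltas=[
    {"slide":[-0.12,0,0],"delta_rot":[0,0,0],"hand":0.2},
    {"slide":[-0.14,0,0],"delta_rot":[0,0,0],"hand":0.2},
    {"slide":[-0.16,0,0],"delta_rot":[0,0,0],"hand":0.2},
    {"slide":[-0.2,0,0],"delta_rot":[0,0,0],"hand":0.2},
    {"slide":[-0.2,0,0],"delta_rot":[0,0,0],"hand":0.2},
  ],
)

```text
time_s: 8.1
eef_pos: [0.5169, 0.0781, 0.0775]
eef_rot: [0.0, 0.414, 0.91, 0.0]
wrist_force: [-1.2, 0.5, 0.6]
opening: 0.2
```

```bash
python3 -c "
from look import *
look(10,(6,24,77),-52)"
```

```text
t 8.1 st [-41.2  84.6] z 77.5 F [-1.2  0.5  0.6] open 0.2 head -51.38 tilt [-3.e-04  3.e-04 -1.e+00]
n 5 dist 76.87013399363076
[-0.307, -0.004, 0.002] [0.0, 0.0, 0.0007]
[-0.307, -0.003, 0.002] [0.0, 0.0, 0.0007]
[-0.307, -0.002, 0.002] [0.0, 0.0, 0.0007]
[-0.307, -0.002, 0.002] [0.0, 0.0, 0.0007]
[-0.307, -0.001, 0.002] [0.0, 0.0, 0.0007]
```

View pics/side10z.png

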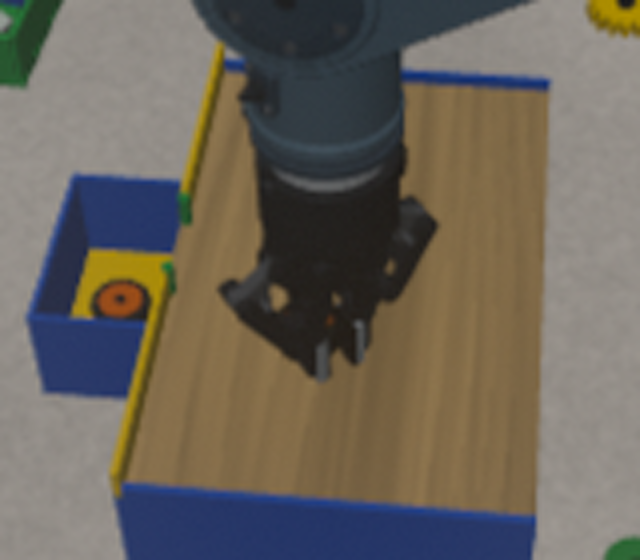

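Request:
drive_tool(
  deltas=[
    {"slide":[-0.22,0,0],"delta_rot":[0,0,0],"hand":0.2},
    {"slide":[-0.22,0,0],"delta_rot":[0,0,0],"hand":0.2},
    {"slide":[-0.22,0,0],"delta_rot":[0,0,0],"hand":0.2},
    {"slide":[-0.22,0,0],"delta_rot":[0,0,0],"hand":0.2},
    {"slide":[-0.22,0,0],"delta_rot":[0,0,0],"hand":0.2},
  ],
)

```text
time_s: 8.78
eef_pos: [0.5529, 0.0367, 0.0773]
eef_rot: [0.0, 0.414, 0.91, 0.0]
wrist_force: [0.5, 0.8, 0.5]
opening: 0.199
```

```bash
python3 -c "
from look import *
look(11,(5,27,77),-52)"
```

```text
t 8.78 st [-7.  41.7] z 77.3 F [0.5 0.8 0.5] open 0.199 head -51.38 tilt [-1.e-04  0.e+00 -1.e+00]
n 5 dist 18.996870898753077
[-0.076, 0.001, 0.001] [0.0, 0.0, 0.0007]
[-0.076, 0.001, 0.001] [0.0, 0.0, 0.0007]
[-0.076, 0.001, 0.001] [0.0, 0.0, 0.0007]
[-0.076, 0.001, 0.001] [0.0, 0.0, 0.0007]
[-0.076, 0.002, 0.001] [0.0, 0.0, 0.0007]
```

View pics/side11z.png

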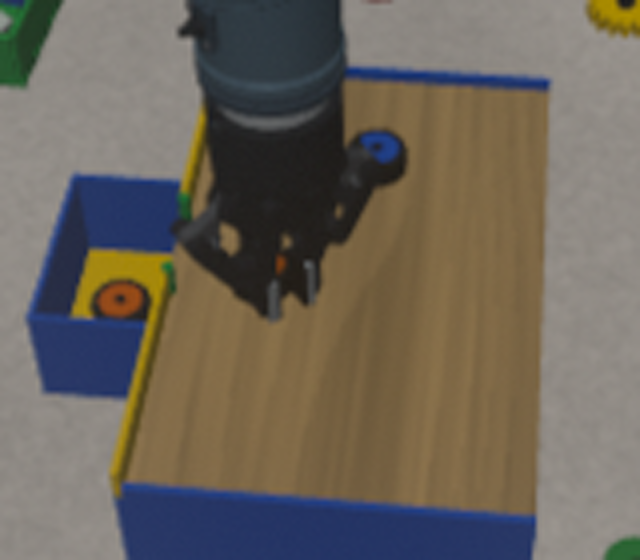

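Request:
drive_tool(
  deltas=[
    {"slide":[-0.12,0,0],"delta_rot":[0,0,0],"hand":0.2},
    {"slide":[-0.12,0,0],"delta_rot":[0,0,0],"hand":0.2},
    {"slide":[-0.12,0,0],"delta_rot":[0,0,0],"hand":0.2},
    {"slide":[0.2,0,0],"delta_rot":[0,0,0],"hand":0.2},
    {"slide":[0.4,0,0],"delta_rot":[0,0,0],"hand":0.2},
  ],
)

```text
time_s: 9.45
eef_pos: [0.5438, 0.0469, 0.0772]
eef_rot: [-0.0, 0.414, 0.91, 0.0]
wrist_force: [0.2, 0.8, -0.9]
opening: 0.2
```

Request:
drive_tool(
  deltas=[
    {"slide":[0.2,0,-0.3],"delta_rot":[0,0,0],"hand":0.2},
    {"slide":[0,0,-0.6],"delta_rot":[0,0,-0.03],"hand":0.2},
    {"slide":[0,0,0],"delta_rot":[0,0,-0.05],"hand":0.2},
    {"slide":[0,0,0],"delta_rot":[0,0,-0.05],"hand":0.2},
    {"slide":[0,0,0],"delta_rot":[0,0,-0.05],"hand":0.2},
  ],
)

```text
time_s: 10.07
eef_pos: [0.5378, 0.0547, 0.1237]
eef_rot: [0.001, 0.141, 0.99, -0.0]
wrist_force: [0.3, 0.0, -0.3]
opening: 0.199
```

```bash
python3 -c "
from look import *
look(12,(-26,4,110),0)"
```

```text
t 10.07 st [-21.4  60.3] z 123.7 F [ 0.3  0.  -0.3] open 0.199 head -18.62 tilt [-1.5e-03  2.0e-04 -1.0e+00]
n 5 dist 58.15978335041434
[-0.054, -0.219, 0.055] [-0.0, 0.0001, -0.0207]
[-0.04, -0.223, 0.055] [-0.0, 0.0001, -0.0207]
[-0.025, -0.225, 0.055] [-0.0, 0.0001, -0.0207]
[-0.011, -0.226, 0.055] [-0.0, 0.0001, -0.0207]
[0.004, -0.226, 0.055] [-0.0, 0.0001, -0.0207]
```

View pics/side12z.png

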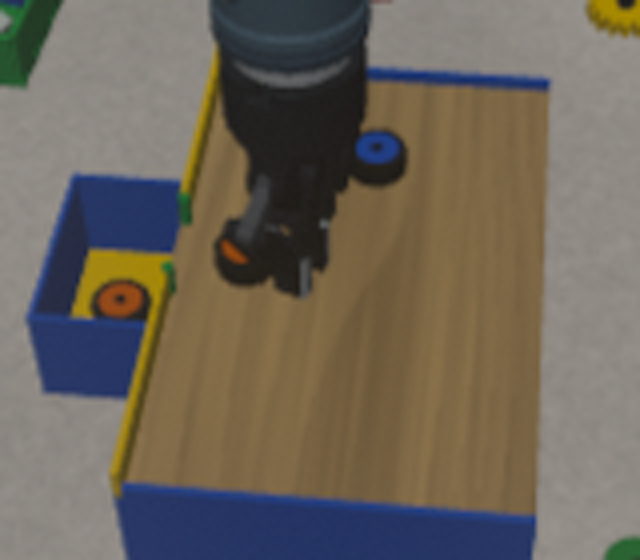

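Request:
drive_tool(
  deltas=[
    {"slide":[0.06,-0.24,0],"delta_rot":[0,0,-0.0207],"hand":0.2},
    {"slide":[0.06,-0.23,0],"delta_rot":[0,0,-0.0207],"hand":0.2},
    {"slide":[0.07,-0.22,0],"delta_rot":[0,0,-0.0207],"hand":0.2},
    {"slide":[0.08,-0.22,0],"delta_rot":[0,0,-0.0207],"hand":0.2},
    {"slide":[0.1,-0.22,0],"delta_rot":[0,0,-0.0207],"hand":0.2},
  ],
)

```text
time_s: 10.75
eef_pos: [0.5105, 0.0012, 0.1233]
eef_rot: [0.001, -0.019, 1.0, -0.0]
wrist_force: [-0.8, -0.1, -0.1]
opening: 0.203
```

```bash
python3 -c "
from look import *
look(13,(-26,4,77),0)"
```

```text
t 10.75 st [-51.    8.1] z 123.3 F [-0.8 -0.1 -0.1] open 0.203 head -0.32 tilt [-1.e-03 -3.e-04 -1.e+00]
n 5 dist 52.74508876268914
[-0.1, -0.016, 0.185] [-0.0, 0.0001, -0.0004]
[-0.1, -0.016, 0.185] [-0.0, 0.0001, -0.0004]
[-0.1, -0.016, 0.185] [-0.0, 0.0001, -0.0004]
[-0.1, -0.016, 0.185] [-0.0, 0.0001, -0.0004]
[-0.1, -0.016, 0.185] [-0.0, 0.0001, -0.0004]
```

View pics/side13z.png

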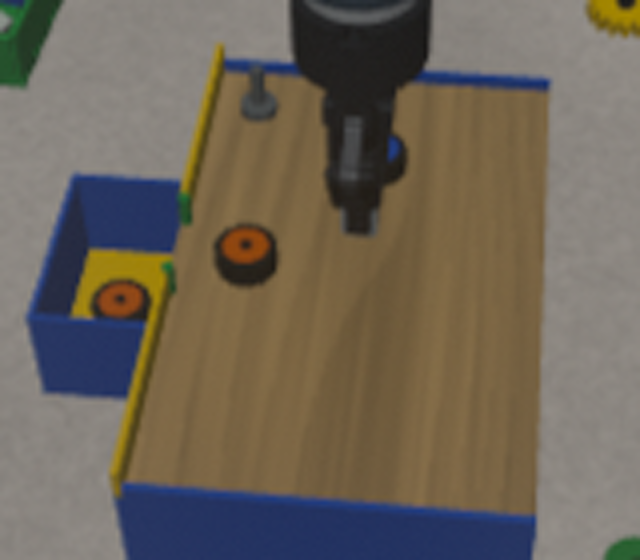

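```bash
python3 -c "
from look import *
pt(246,244)
plan((-26,5,77),0)"
```

```text
[20.1  3.3]
t 10.8 st [-51.5   7.1] z 123.1 F [ 0.1 -2.1 -0.5] open 0.198 head -0.19 tilt [-4.e-04 -9.e-04 -1.e+00]
n 5 dist 52.7526998757155
[-0.102, -0.008, 0.185] [-0.0001, 0.0, -0.0002]
[-0.102, -0.008, 0.185] [-0.0001, 0.0, -0.0002]
[-0.102, -0.008, 0.185] [-0.0001, 0.0, -0.0002]
[-0.102, -0.008, 0.185] [-0.0001, 0.0, -0.0002]
[-0.102, -0.008, 0.184] [-0.0001, 0.0, -0.0002]
```

Request:
drive_tool(
  deltas=[
    {"slide":[-0.1,-0.01,0.18],"delta_rot":[0,0,0],"hand":0.2},
    {"slide":[-0.1,-0.01,0.18],"delta_rot":[0,0,0],"hand":0.2},
    {"slide":[-0.1,-0.01,0.18],"delta_rot":[0,0,0],"hand":0.2},
    {"slide":[-0.1,-0.01,0.19],"delta_rot":[0,0,0],"hand":0.2},
    {"slide":[-0.08,-0.01,0.19],"delta_rot":[0,0,0],"hand":0.2},
  ],
)

```text
time_s: 11.42
eef_pos: [0.535, -0.0006, 0.0753]
eef_rot: [-0.0, -0.018, 1.0, 0.0]
wrist_force: [0.9, -0.3, -0.4]
opening: 0.2
```

```bash
python3 -c "
from look import *
plan((22,1,77),0)"
```

```text
t 11.43 st [-26.6   5.3] z 75.3 F [ 0.9 -0.3 -0.4] open 0.2 head -0.34 tilt [ 6.e-04  1.e-04 -1.e+00]
n 5 dist 48.77786270231198
[-0.194, -0.016, -0.007] [0.0, -0.0, -0.0004]
[-0.194, -0.016, -0.007] [0.0, -0.0, -0.0004]
[-0.194, -0.016, -0.007] [0.0, -0.0, -0.0004]
[-0.194, -0.017, -0.007] [0.0, -0.0, -0.0004]
[-0.194, -0.017, -0.007] [0.0, -0.0, -0.0004]
```

Request:
drive_tool(
  deltas=[
    {"slide":[-0.14,-0.02,-0.02],"delta_rot":[0,0,0],"hand":0.2},
    {"slide":[-0.16,-0.02,-0.01],"delta_rot":[0,0,0],"hand":0.2},
    {"slide":[-0.2,-0.02,0],"delta_rot":[0,0,0],"hand":0.2},
    {"slide":[-0.2,-0.02,0],"delta_rot":[0,0,0],"hand":0.2},
    {"slide":[-0.2,-0.02,0],"delta_rot":[0,0,0],"hand":0.2},
  ],
)

```text
time_s: 12.05
eef_pos: [0.5808, -0.0041, 0.078]
eef_rot: [0.0, -0.018, 1.0, -0.0]
wrist_force: [-0.2, -0.8, 0.2]
opening: 0.199
```

```bash
python3 -c "
from look import *
look(14,(54,0.3,77),0)"
```

```text
t 12.05 st [19.  -0.3] z 78.0 F [-0.2 -0.8  0.2] open 0.199 head -0.34 tilt [-4.e-04 -1.e-04 -1.e+00]
n 5 dist 34.97685954107945
[-0.14, 0.003, 0.004] [-0.0, 0.0, -0.0004]
[-0.14, 0.003, 0.004] [-0.0, 0.0, -0.0004]
[-0.14, 0.003, 0.004] [-0.0, 0.0, -0.0004]
[-0.14, 0.003, 0.004] [-0.0, 0.0, -0.0004]
[-0.14, 0.002, 0.004] [-0.0, 0.0, -0.0004]
```

View pics/side14z.png

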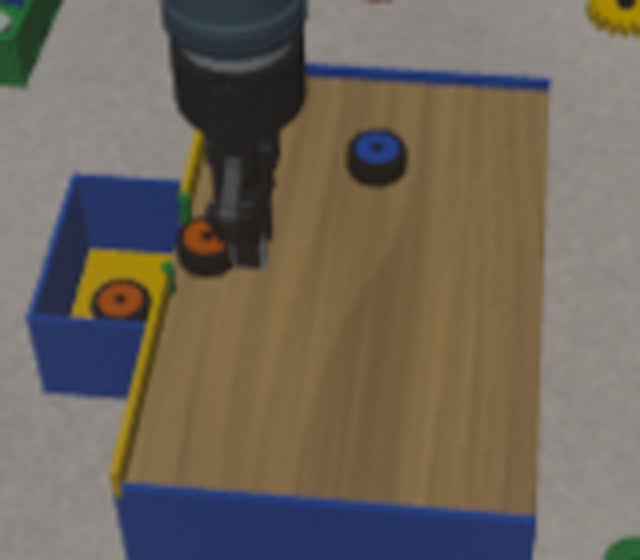

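The second wheel is at about (206,238), centred before the gate. I'll push it through.

Request:
drive_tool(
  deltas=[
    {"slide":[-0.15,0.01,0],"delta_rot":[0,0,0],"hand":0.2},
    {"slide":[-0.15,0,0],"delta_rot":[0,0,0],"hand":0.2},
    {"slide":[-0.15,0,0],"delta_rot":[0,0,0],"hand":0.2},
    {"slide":[-0.14,0,0],"delta_rot":[0,0,0],"hand":0.2},
    {"slide":[-0.12,0,0],"delta_rot":[0,0,0],"hand":0.2},
  ],
)

```text
time_s: 12.72
eef_pos: [0.6159, -0.0022, 0.0778]
eef_rot: [0.0, -0.018, 1.0, 0.0]
wrist_force: [0.4, -0.5, -0.4]
opening: 0.199
```

```bash
python3 -c "
from look import *
look(15)"
```

```text
t 12.72 st [54.2  0.1] z 77.8 F [ 0.4 -0.5 -0.4] open 0.199 head -0.34 tilt [-1.e-04  0.e+00 -1.e+00]
```

View pics/side15z.png

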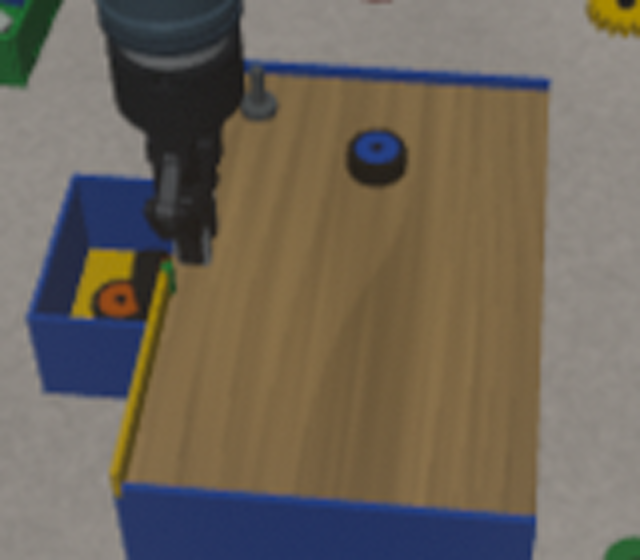

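The second wheel has dropped in and appears on edge at (150,275). I'll retreat and check.

Request:
drive_tool(
  deltas=[
    {"slide":[0.4,0,0],"delta_rot":[0,0,0],"hand":0.2},
    {"slide":[0.4,0,-0.3],"delta_rot":[0,0,0],"hand":0.2},
    {"slide":[0.5,0,-0.6],"delta_rot":[0,0,0],"hand":0.2},
    {"slide":[0.7,0,-0.7],"delta_rot":[0,0,0],"hand":0.2},
    {"slide":[0.7,0,-0.7],"delta_rot":[0,0,0],"hand":0.2},
  ],
)

```text
time_s: 13.4
eef_pos: [0.4794, -0.0072, 0.1937]
eef_rot: [-0.0, -0.018, 1.0, -0.0]
wrist_force: [-0.1, 0.3, 0.7]
opening: 0.202
```

Request:
drive_tool(
  deltas=[
    {"slide":[0.7,0,-0.7],"delta_rot":[0,0,0],"hand":0.2},
    {"slide":[0.7,0,-0.5],"delta_rot":[0,0,0],"hand":0.2},
    {"slide":[0.5,0,0],"delta_rot":[0,0,0],"hand":0.2},
    {"slide":[0,0,0],"delta_rot":[0,0,0],"hand":0.2},
    {"slide":[0,0,0],"delta_rot":[0,0,0],"hand":0.2},
  ],
)

```text
time_s: 14.02
eef_pos: [0.3861, -0.0108, 0.2529]
eef_rot: [0.0, -0.018, 1.0, -0.0]
wrist_force: [1.2, 1.2, -1.1]
opening: 0.2
```

```bash
python3 -c "
from look import *
look(16)
c=snap('top','t16'); a=c['frame'][110:240,180:320,::-1]; cv2.imwrite('pics/t16z.png',cv2.resize(a,None,fx=4.5,fy=4.5,interpolation=cv2.INTER_CUBIC))"
```

```text
t 14.03 st [-175.7    1.4] z 252.9 F [ 1.2  1.2 -1.1] open 0.2 head -0.36 tilt [-7.e-04 -1.e-04 -1.e+00]
```

View pics/side16z.png

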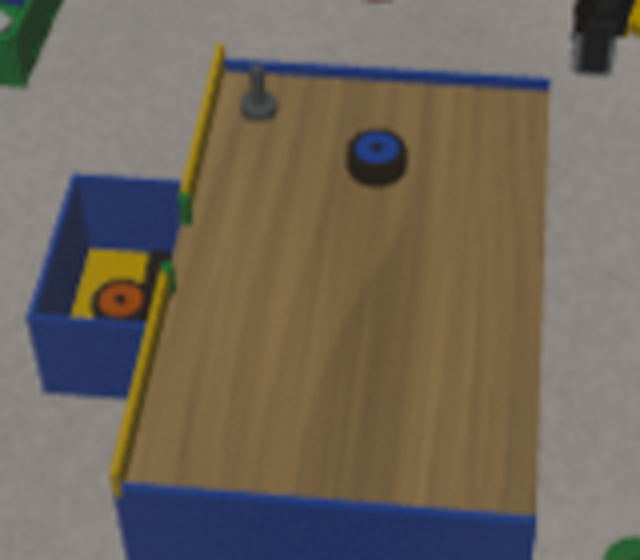

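View pics/t16z.png

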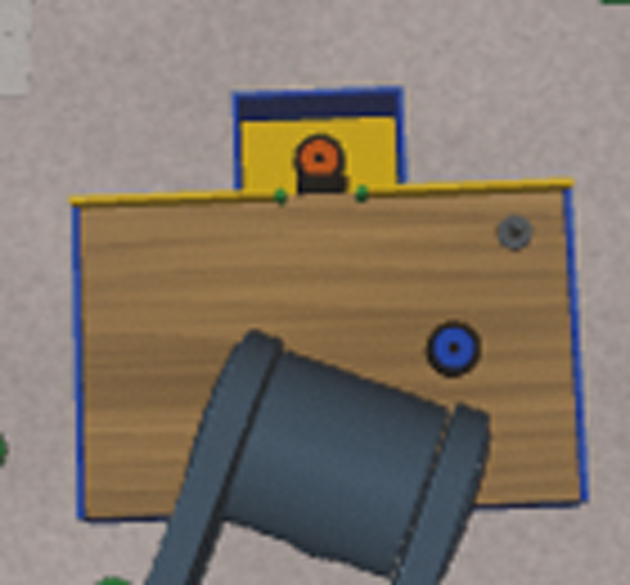

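View pics/t16.png

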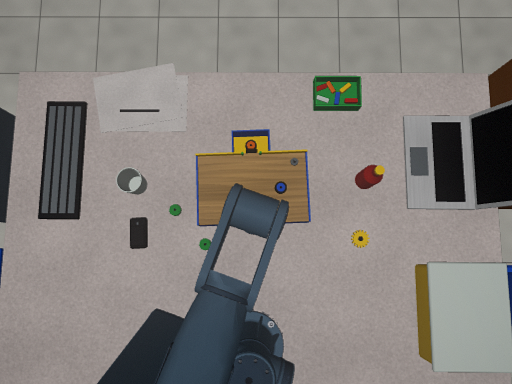

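Request:
drive_tool(
  deltas=[
    {"slide":[0,0,0],"delta_rot":[0,0,0],"hand":0.2},
    {"slide":[0,0,0],"delta_rot":[0,0,0],"hand":0.2},
    {"slide":[0,0,0],"delta_rot":[0,0,0],"hand":0.2},
    {"slide":[0,0,0],"delta_rot":[0,0,0],"hand":0.2},
    {"slide":[0,0,0],"delta_rot":[0,0,0],"hand":0.2},
  ],
)

```text
time_s: 14.75
eef_pos: [0.3855, -0.0107, 0.2528]
eef_rot: [0.0, -0.018, 1.0, -0.0]
wrist_force: [-0.5, 1.4, -0.8]
opening: 0.2
```

```bash
python3 -c "
from look import *
look(17)
c=snap('top','t17')
f=lambda u,v,z:print(inv(p,back(T,180+u/4.5-.4,110+v/4.5-.4,z)).round(1))
f(319,157,.023);f(321,174,.045);f(321,174,.06);f(298,185,.045);f(348,185,.045)
for n,a in(('top','t16'),('side','side16')):
  x=np.load('pics/'+a+'.npz')['frame'].astype(int);y=np.load('pics/'+a.replace('16','17')+'.npz')['frame'].astype(int)
  d=np.abs(x-y).sum(2)>60;print(n,d.sum(),np.argwhere(d)[:5].tolist())
a=c['frame'][120:170,215:285,::-1]; b=np.load('pics/side17.npz')['frame'][165:235,170:240,::-1]
cv2.imwrite('pics/z17.png',np.hstack([cv2.resize(a,(480,343),interpolation=3),cv2.resize(b,(310,343),interpolation=2)]))
"
```

```text
t 14.75 st [-176.3    1.5] z 252.8 F [-0.5  1.4 -0.8] open 0.2 head -0.34 tilt [-0. -0. -1.]
[112.3   2.4]
[93.3  1.5]
[89.6  1.6]
[85.4 19.3]
[ 84.  -18.7]
top 100 [[183, 237], [185, 242], [189, 248], [190, 251], [191, 254]]
side 80 [[27, 457], [28, 457], [39, 308], [50, 308], [60, 306]]
```

View pics/z17.png

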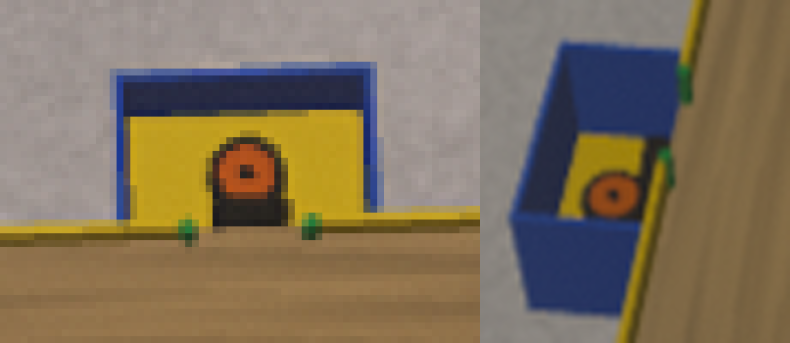

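```bash
python3 -c "
from look import *
a=np.load('pics/top0.npz')['frame'];b=np.load('pics/t17.npz')['frame']
for n,(u,v,r) in dict(blue=(280,187,8),axle=(294,161,7),bottle=(369,177,16),cup=(131,181,18),mouse=(139,233,20),gear=(360,239,11),green1=(175,210,8)).items():
  s=np.s_[v-r:v+r,u-r:u+r];print(n,np.abs(a[s].astype(int)-b[s]).max())
ctrl.hand_in()"
```

```text
blue 10
axle 10
bottle 13
cup 12
mouse 13
gear 13
green1 11
the job is handed in; nothing more can be done
```

Both orange-hubbed wheels went through the gate into the bin, and I handed the job in at about 15 s, well inside the 58 s limit. I pushed the middle wheel first, straight through. I pushed the left one diagonally to the front of the gate, then straight through. Both were moved only with the nearly closed fingertips and never gripped.

- **Wheels in the bin:** The last pictures show one wheel flat on the bin floor. The other stands on edge in the roughly 22 mm gap between it and the deck wall, and it looked unchanged about 0.7 s later. Its height was not measured directly.
- **Other things:** Comparing the top view before and after, the blue wheel, axle, bottle, cup, mouse, gear and one of the green wheels show only image noise. I did not compare the second green wheel.
- **Forces and arm:** The wrist force stayed around 2 N or less in every reading. The arm ended raised and clear of everything.
- **Disagreement:** The two cameras differed by about 3 mm on the wheel positions, which did not matter for the pushes.

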